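Stamp a link bar on the hand press by feel

ROBOT

A 6-joint arm with a two-finger parallel gripper is mounted at the origin on a cart in front of the work surface, level with it; the furniture and walls round the work are solid. World frame = base frame: x ahead of the robot, y to its left, z up, the work surface at z = 0. Lengths are in mm, angles in rad, forces in N, time in s.
With the tool pointing down it reaches from about 425 to 950 mm from the base axis. Payload 14.7 kg.
Tool frame: the origin (TCP) lies at the very end of the fingers, on their centre line; the grasp point (between the pads) lies grip_depth behind it (grip_depth is the distance from the TCP to the grasp point, in mm); z points along the fingers, x is the direction in which the jaws open and shut, and the axes are right-handed (so a half turn about z gives the same grasp; the last joint's range is limited). The gripper opens to 85 mm and grips with 20 to 120 N. Pads are 22 mm wide; open, the fingers measure 114 mm over their backs; the gripper's body (76 mm by 85 mm) begins 54 mm behind the grasp point. The pads swing forward as they close: fully open they stand 13 mm farther back than shut.
Start: joints at [1.055, 0.48, 1.596, -0, 1.065, -0.047], TCP at [293.657, 579.878, 231.297] pointing down, gripper open.
Joint ranges: [-2.75, 2.75], [-0.82, 2.05], [0.23, 2.67], [-1.56, 4.7], [0.09, 2.69], [-2.92, 2.92]. Speed limits (rad/s): [1.89, 1.89, 2.39, 3.01, 3.01, 3.01].

INTERFACE

Orientations are given as a unit quaternion [w, x, y, z].
In Python, from cell import get_obs, camera, sign_off, grip_depth gives the robot as it stands.
- The arm moves only by the tool drive_tool, never from a script. Its argument "commands" is a list that holds one entry, the list of rows, each a list of 5 numbers: the closure, from -1 (fully open) to 1 (shut), then the shift along the tool's x, y, z in mm, then the turn about the tool's z in degrees. In form: [[[claw, tx, ty, tz, twist], ...]]. A call has 1 to 12 rows; each row is the pose to reach, as a shift and turn from the pose measured when the call began, along the tool's axes at that moment; what a row does not reach only later rows make up. A row lasts 1/8 s, in which the tool goes at most 62.5 mm and 10.7 degrees, less where a joint would pass 70% of its speed; a pose out of reach is approached as far as the arm can. A call with a gripper value outside its range is refused whole. The fingers move at their own pace and stop on an object; "newtons" is the grip in N (left out, the last holds). Time passes only in rows, so rows that repeat a pose let the fingers close. It gives the time, the measured TCP pose, the force and the opening at its end, in the units of the state.
- get_obs(): the state, without advancing time (a new reading comes with each control period).
- camera(name): name is "scene" or "top"; returns a dict with "frame" (480x640x3 uint8, red, green, blue), "mtx" (3x3 intrinsics, pixels), "extrinsics" (4x4, takes a point from camera to world coordinates). Camera axes: x right, y up, looking along -z (the intrinsics and any distortion apply to the point x, -y, -z); pixel columns grow to the right and rows downward; lengths in mm; the calibration is good to about 2 mm. A picture is of the moment at which its call begins. There is no depth.
- sign_off(): hands the job in, once; it reports no verdict.
The state is a dict: "time": time; "joints": joint angles; "qvel": joint speeds; "effort": joint torques, N m; "ee_pos": TCP position; "eef_rot": TCP orientation; "contact_force": force on the tool from outside, world axes, zero at the start; "ft_torque": the same for the moment, N m; "opening": finger opening in mm.
Only numpy, scipy, OpenCV 4.12 (cv2) and the standard library are available. Lean on these libraries where they do the work, as an engineer would, in place of code of your own. Each camera call takes 0.05 s, during which the arm holds its last target. There are 200 camera calls.

TASK

Mark the link bar that lies in the press guide. Push it in along the guide until you feel it come up against the back stop hidden behind the guard, without forcing the stop out of its setting; then bring the sprung lever down until the punch bites firmly on the bar, and ease the lever slowly back up to its rest, leaving the bar home against the stop.

Things in the scene. Friction and masses are not known exactly. Their poses are not given: they have to be found in the camera images.
- press: grey hand lever marking press fixed to the bench, base 195 x 130 mm (x -110 to +85), 240 mm high; origin on the bench under the ram axis, x runs into the press along the guide, away from its open front, y left, z up. Head: x -38 to +80, y +-38, z 150 to 230 mm; the ram stands out of its top. The bar is guided by two rails 34 mm apart, 10 mm high, x -86 to +45 mm
- bed_edge (a point): middle of the front edge of the steel bed that the bar lies on: 110 mm in front of the ram axis, bed top 30 mm above the bench
- guard_edge (a point): middle of the lower front edge of the sheet-steel finger guard, 64 mm above the bench, 45 mm in front of the ram axis; the guard hides the punch and the back stop
- link_bar: plain flat steel bar 140 x 32 x 14 mm, 0.3 to 0.65 kg, with two 12 mm holes, 14 and 44 mm from its near end, the far half plain; origin at the centre of its underside, x along its length, into the press. It lies on the bed in the guide, free to slide, and its near end stands out past the front edge of the bed
- press_lever (a joint): lever angle, rad: 0 at rest (35 degrees above level, pointing to the press's front), grows as the lever goes down; 0.61 = level, 0.95 = end of travel. A spring returns it with 5 to 8 N at the ball. The ram goes down 30 mm for each rad
- lever_pivot (a point): pivot of the lever on its axis, which lies along the press's y; 190 mm above the bench, 95 mm to the right of the ram axis
- lever_ball (a point): centre of the black ball, 34 mm in diameter, at the end of the lever, 170 mm from the pivot, on the right-hand side of the press
- press_ram: the press's square steel ram with a 14 mm round flat punch at its foot; the punch face stands 62 mm above the press's origin when the lever is at rest and the body's origin moves down with it
- bar_2: spare link bar like the other, on the bench to the right; leave it alone
- bar_3: spare link bar like the other, on the bench to the right; leave it alone
- oil_can: red oil can 187 mm high with a long spout, behind on the right; leave it alone
- parts_dish: round dish 132 mm wide, front right; leave it alone
- bearing_a: ball bearing 62 mm wide, to the left; leave it alone
- back_stop: the back stop, a steel block 24 x 28 x 12 mm in the guide behind the punch, hidden by the guard; it is held in its setting by clamp friction alone and gives way at about 25 N. Origin at press height zero under the middle of its front face, x into the press; the face lies 9 to 29 mm beyond the ram axis

How it is judged (in metres and radians):
On the way, in this order (a step that is already met when the one before it is completed fails the run):
1. the bar is home: its far end within 1.5 mm of the back stop (x of link_bar in the frame of back_stop above -0.0715 m), for 0.2 s.
2. the punch bears on the bar with more than 40 N while the bar is within 2 mm of the stop (contact force between press_ram and link_bar above 40 N and x of link_bar in the frame of back_stop above -0.072 m), for 0.1 s.
At the end, for the whole second after the job is handed in: the bar lies flat in the guide, at rest, its far end within 2 mm of the back stop, and the lever is back at its rest (within 0.04 rad) (x of link_bar in the frame of back_stop above -0.072 m and height (world z) of link_bar between 0.027 and 0.033 m and angle between link_bar's own z axis and vertical below 0.05 rad and linear speed of link_bar below 0.01 m/s and value of joint press_lever below 0.04 rad); the robot touches nothing.
It fails at once if the back stop is pushed more than 2 mm out of its setting (distance of back_stop from where it was at the start of the episode above 0.002 m).
It fails at once if the punch touches down on a bar that is more than 4 mm short of the stop (contact force between press_ram and link_bar above 5 N and not (x of link_bar in the frame of back_stop above -0.074 m)).
It fails at once if the punch is forced onto the bar with more than 350 N (some 60 N at the ball) (contact force between press_ram and link_bar above 350 N).
It fails at once if the lever flies back up faster than 2.5 rad/s (velocity of joint press_lever below -2.5 rad/s).
It fails at once if something standing by is moved more than 3 cm (distance of any of bar_2, bar_3, oil_can, parts_dish, bearing_a from where it was at the start of the episode above 0.03 m).
It also fails if it takes over 53 s, if anything falls off the work surface, if the arm or the gripper's body presses on something with over 40 N, if the wrist force passes 120 N, or if a joint passes its speed limit or range.

## Working session

There is one attempt and no reset: what is moved stays moved. The work goes in short steps, Python scripts to look and compute and a tool call to move; the robot and the scene stay as the last step left them, time stands still between calls to the robot, and variables do not carry over. Pictures are saved under pics/ and viewed, about 8 in all and at most 12, crops included, and the job is handed in when it is done.

Besides the shell and the picture viewer there is one more tool, called after "Call:" as name(argument=value, ...) on one line, values as JSON. drive_tool: Moves the arm, as the interface text tells. Its arguments: {"type":"object","properties":{"commands":{"type":"array","items":{"type":"array","items":{"type":"array","items":{"type":"number"}}}},"newtons":{"type":"number"}},"required":["commands"]}

```bash
mkdir -p pics
python3 - <<'E'
from cell import *
import cv2,numpy as np,json
for n in("scene","top"):
    c=camera(n); cv2.imwrite(f"pics/{n}0.png",cv2.cvtColor(c["frame"],cv2.COLOR_RGB2BGR)); np.savez(f"{n}.npz",**c)
    print(n,np.round(c["mtx"],1).tolist(),np.round(c["extrinsics"],3).tolist(),[k for k in c])
print(get_obs(),grip_depth)
E
```

```text
scene [[549.8, 0.0, 318.8], [0.0, 549.8, 238.8], [0.0, 0.0, 1.0]] [[-0.999, -0.041, 0.014, 566.001], [0.041, -0.841, 0.54, 505.393], [-0.011, 0.54, 0.841, 1222.925], [0.0, 0.0, 0.0, 1.0]] ['frame', 'mtx', 'extrinsics']
top [[487.7, 0.0, 317.3], [0.0, 487.7, 237.3], [0.0, 0.0, 1.0]] [[0.021, 0.998, -0.056, 469.977], [-1.0, 0.02, -0.003, -138.227], [-0.002, 0.056, 0.998, 1278.574], [0.0, 0.0, 0.0, 1.0]] ['frame', 'mtx', 'extrinsics']
{'time': 0.1, 'joints': array([ 1.05539683e+00,  4.80734153e-01,  1.59681451e+00,  2.67910702e-05,
        1.06512820e+00, -4.66231686e-02]), 'qvel': array([-0.00018859, -0.00141444, -0.00210045,  0.0003109 ,  0.00147604,
        0.00213486]), 'effort': array([ 4.09305167e-04, -9.52258801e+01, -4.31037784e+01, -2.18598179e-04,
        5.26037198e-03, -8.17118303e-05]), 'ee_pos': array([293.4666953 , 579.55574565, 230.7579144 ]), 'eef_rot': array([ 2.51724825e-04,  8.51999448e-01,  5.23542402e-01, -4.80255359e-04]), 'contact_force': array([-0.31579482,  0.05523684,  0.04630826]), 'ft_torque': array([0.00500291, 0.06268681, 0.00468145]), 'opening': 85.0375976789562} 18.700000000000003
```

View pics/scene0.png

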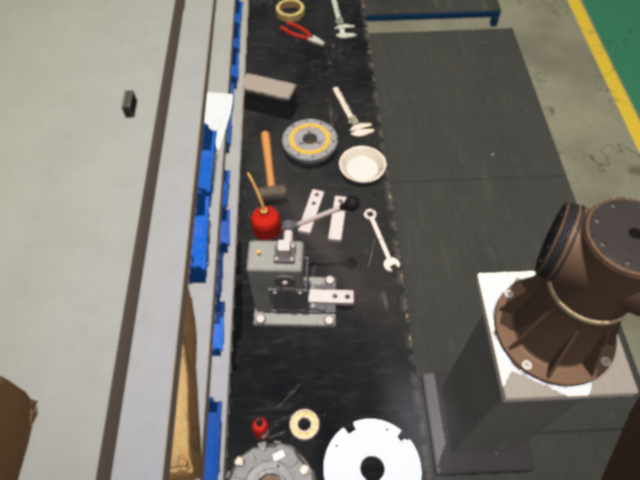

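View pics/top0.png

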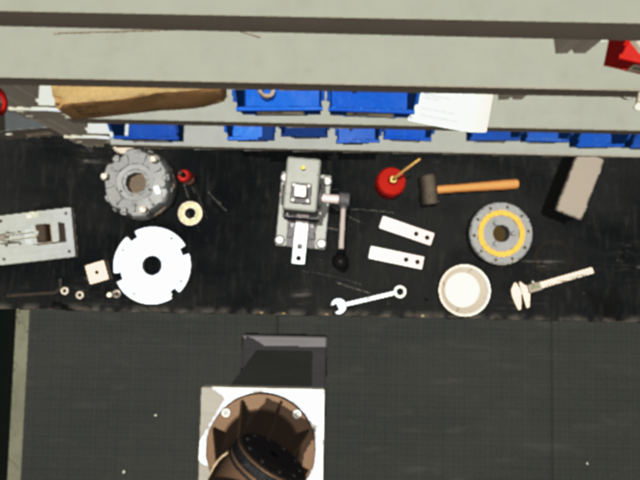

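The scene view shows the bar's near end at about (354,297) and the ball at (351,202). The top view has the bar running from (302,222) to (299,264) and the ball at (341,260). Next I'll triangulate and enlarge both.

```bash
cat > h.py <<'E'
import numpy as np,cv2
def load(n): return np.load(f"{n}.npz")
def ray(c,uv):
    E=c["extrinsics"];d=np.linalg.inv(c["mtx"])@[uv[0],uv[1],1.]
    d=E[:3,:3]@(d*[1,-1,-1]);return E[:3,3],d/np.linalg.norm(d)
def plane(c,uv,z): o,d=ray(c,uv);return o+d*(z-o[2])/d[2]
def tri(c1,u1,c2,u2):
    o,d=ray(c1,u1);p,e=ray(c2,u2)
    s=np.linalg.lstsq(np.c_[d,-e],p-o,rcond=None)[0];a=o+d*s[0];b=p+e*s[1];return (a+b)/2,np.linalg.norm(a-b)
def proj(c,P):
    E=c["extrinsics"];q=E[:3,:3].T@(np.asarray(P,float)-E[:3,3]);q=c["mtx"]@(q*[1,-1,-1]);return q[:2]/q[2]
E
python3 - <<'E'
from h import *
s,t=load("scene"),load("top")
print("ball",tri(s,(351,202),t,(341,260))); print("barend",tri(s,(354,297),t,(299,264)))
a=cv2.resize(s["frame"][180:340,235:375],None,fx=3.7,fy=3.7,interpolation=cv2.INTER_CUBIC)[:590,:400]
a=cv2.resize(s["frame"][185:335,240:365],(480,576),interpolation=cv2.INTER_CUBIC)
b=cv2.resize(t["frame"][150:280,268:358],(310,448),interpolation=cv2.INTER_CUBIC)
o=np.zeros((576,790,3),np.uint8);o[:,:480]=a;o[:448,480:]=b
cv2.imwrite("pics/crop1.png",o[...,::-1])
for n,c,r in(("s",s,(285,310,300,360)),("t",t,(215,270,285,312))):
    g=cv2.cvtColor(c["frame"],cv2.COLOR_RGB2GRAY)[r[0]:r[1],r[2]:r[3]]
    for th in(170,200):
        k=cv2.findContours((g>th).astype(np.uint8),cv2.RETR_EXTERNAL,cv2.CHAIN_APPROX_NONE)[0];k=max(k,key=cv2.contourArea)
        (x,y),wh,an=cv2.minAreaRect(k);print(n,th,x+r[2],y+r[0],wh,an,(cv2.boxPoints(cv2.minAreaRect(k))+[r[2],r[0]]).round(1).tolist())
E
```

```text
ball (array([ 480.01893975, -183.79213437,  288.12557267]), np.float64(1.4946818856881707))
barend (array([470.11228508, -88.58968598,  32.43802809]), np.float64(2.0845259156241895))
s 170 330.62468910217285 295.50623512268066 (43.34585189819336, 13.233469009399414) 2.8624050617218018 [[308.6, 301.0], [309.3, 287.8], [352.6, 290.0], [351.9, 303.2]]
s 200 330.62989807128906 295.64226818084717 (43.18268585205078, 11.942214965820312) 2.6025619506835938 [[308.8, 300.6], [309.3, 288.7], [352.5, 290.7], [351.9, 302.6]]
t 170 299.0 243.0 (42.0, 18.0) 90.0 [[290.0, 222.0], [308.0, 222.0], [308.0, 264.0], [290.0, 264.0]]
t 200 299.4205493927002 242.7547950744629 (13.7660493850708, 41.61220169067383) 6.009005546569824 [[290.4, 262.7], [294.8, 221.3], [308.4, 222.8], [304.1, 264.2]]
```

View pics/crop1.png

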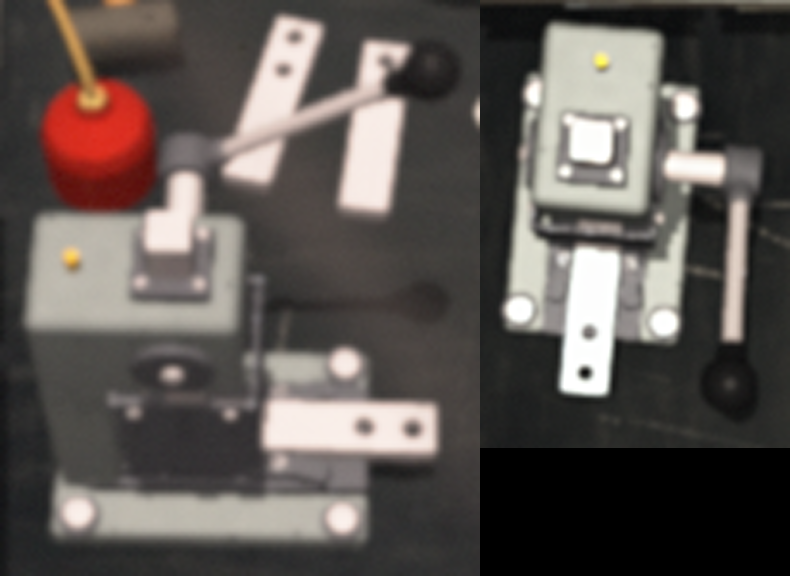

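Run:
```python
from h import *
s,t=load("scene"),load("top")
S=lambda x,y:(x/3.84+240,y/3.84+185)
T=lambda x,y:((x-480)/3.444+268,y/3.446+150)
np.set_printoptions(precision=1,suppress=True)
for n,a,b in(("ball",S(431,70),T(729,383)),("h1",S(413,428),T(585,373)),("h2",S(365,427),T(589,332)),("ramtop",S(167,232),T(592,140)),("bolt NearR",S(345,362),T(665,323)),("bolt NearL",S(342,518),T(520,309)),("bolt farL",S(78,514),T(535,94)),):
    print(n,*tri(s,a,t,b))
print("near corners L,R z44",plane(t,T(560,390),44),plane(t,T(606,395),44),"far(guard)",plane(t,T(573,245),44),plane(t,T(620,249),44))
print("scene near corners",plane(s,S(437,402),44),plane(s,S(436,447),44))
print("bed edge",plane(t,T(545,330),30),plane(t,T(640,338),30))
# base front corners z~? , head top corners z230
print("head top corners",*[plane(t,T(*p),230) for p in((543,25),(662,33),(652,213),(534,203))])
print("hub",plane(t,T(742,168),190))
```

```text
ball [ 477.5 -182.5  285.4] 1.8123036249834954
h1 [485.3 -87.3  39.1] 0.7788979080230014
h2 [515.4 -89.5  38.9] 1.2139018645526856
ramtop [624.1 -97.6 264. ] 0.589852106639262
bolt NearR [ 524.4 -145.7   21.1] 0.3259000282800354
bolt NearL [532.3 -36.7  20.9] 1.056175449177574
bolt farL [694.5 -44.5  26.2] 0.1384195348702317
near corners L,R z44 [472.8 -69.5  44. ] [ 469.8 -103.4   44. ] far(guard) [579.7 -76.6  44. ] [ 577.5 -111.3   44. ]
scene near corners [ 469.  -102.2   44. ] [472.  -71.1  44. ]
bed edge [517.1 -56.5  30. ] [ 512.6 -127.3   30. ]
head top corners [702.  -63.7 230. ] [ 698.4 -138.9  230. ] [ 584.3 -134.9  230. ] [589.1 -60.8 230. ]
hub [ 619.3 -192.9  190. ]
```

The measurements agree: 
- Press: yaw about -3.8°, ram axis about (624.5, -98.5).
- Bar: near end about (471, -86.5), z 30–44.
- Ball: about (478, -183, 287).

First I'll move above the front of the bar with the fingers closed and tool x along the press's y.

Call:
drive_tool(commands=[[[1, -40, 42, 5, -8], [1, -80, 85, 10, -16], [1, -120, 128, 15, -23], [1, -160, 171, 20, -23], [1, -200, 214, 25, -23], [1, -240, 256, 28, -23], [1, -280, 300, 31, -23], [1, -312, 334, 31, -23], [1, -312, 334, 31, -23]]], newtons=40)

```text
time: 1.23
ee_pos: [451.2, 147.7, 199.9]
eef_rot: [0.0, 0.732, 0.681, -0.001]
contact_force: [-0.4, 0.9, -0.2]
opening: -0.1
```

Call:
drive_tool(commands=[[[1, -50, 3, 0, 0], [1, -100, 5, 0, 0], [1, -150, 8, 0, 0], [1, -195, 10, 10, 0], [1, -225, 12, 40, 0], [1, -232, 12.6, 80, 0], [1, -232, 12.6, 120, 0], [1, -232, 12.6, 150, 0], [1, -232, 12.6, 163, 0], [1, -232, 12.6, 163, 0]]])

```text
time: 2.48
ee_pos: [446.9, -84.4, 36.9]
eef_rot: [-0.0, 0.732, 0.682, -0.001]
contact_force: [-0.0, 0.2, 0.3]
opening: -0.6
```

Run:
```python
from cell import *
from h import *
o=get_obs();print(o["ee_pos"],o["joints"],o["contact_force"])
a=camera("scene")["frame"][185:335,240:415];b=camera("top")["frame"][200:300,258:358]
o=np.zeros((300,770,3),np.uint8);o[:,:350]=cv2.resize(a,(350,300),interpolation=2);o[:,360:660]=cv2.resize(b,(300,300),interpolation=2)
cv2.imwrite("pics/p2.png",o[...,::-1])
```

```text
[446.87714663 -84.37054179  36.91085317] [-0.25210138  0.54022297  2.19135579 -0.0035957   0.41169638 -1.74884407] [-0.02317427  0.19560713  0.29901774]
```

View pics/p2.png

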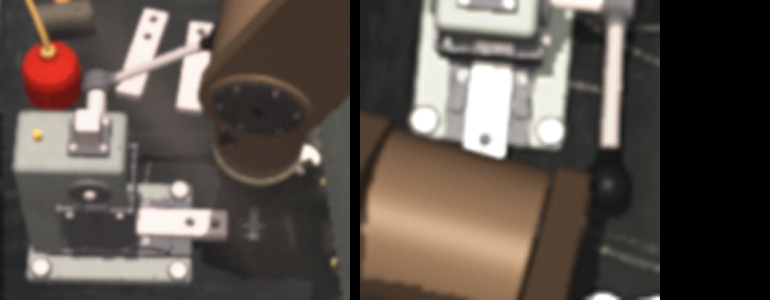

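The wrist's cylindrical end, top crop (585,200), looks very close to the ball at (608,185). I'll check its height and clearance before pushing.

Run:
```python
from h import *
s,t=load("scene"),load("top")
np.set_printoptions(precision=1,suppress=True)
S=lambda x,y:(x/2+240,y/2+185)
T=lambda x,y:((x-360)/3+258,y/3+200)
print("cap centre",tri(s,S(258,112),t,T(570,238)))
print("capR",[plane(t,T(588,y),z) for y in(172,300) for z in(250,300,350)])
print("cap scene",[plane(s,S(*p),300) for p in((205,95),(308,125))])
```

```text
cap centre (array([ 436.5, -160.6,  168.1]), np.float64(2.29634525558249))
capR [array([ 486.5, -170.8,  250. ]), array([ 485.7, -169.2,  300. ]), array([ 484.9, -167.6,  350. ]), array([ 397.1, -172.5,  250. ]), array([ 400.6, -170.8,  300. ]), array([ 404.2, -169.2,  350. ])]
cap scene [array([503. , -99.9, 300. ]), array([403.9, -59.6, 300. ])]
```

```bash
python3 - <<'E'
from h import *
s=load("scene")
np.set_printoptions(precision=1,suppress=True)
print([plane(s,(369,240),z) for z in(200,250,300,350,400)])
E
ls; python3 -c "import cell;print([n for n in dir(cell) if n[0]!='_'])"
```

```text
[array([ 439.1, -142.9,  200. ]), array([ 445.3, -111.2,  250. ]), array([451.5, -79.5, 300. ]), array([457.7, -47.8, 350. ]), array([463.9, -16.1, 400. ])]
h.py
pics
scene.npz
top.npz
['MotionError', 'camera', 'get_obs', 'grip_depth', 'sign_off']
```

The wrist's left cap puts its axis at z ≈ 390, so it passes above the ball (top at 305). I'll still shift 8 mm to the left for lateral margin, then push in.

Call:
drive_tool(commands=[[[1, 8, 0, 0, 0], [1, 8, 3, 0, 0], [1, 8, 6, 0, 0], [1, 8, 9, 0, 0], [1, 8, 12, 0, 0], [1, 8, 15, 0, 0], [1, 8, 18, 0, 0], [1, 8, 21, 0, 0], [1, 8, 24, 0, 0]]])

```text
time: 3.7
ee_pos: [472.3, -78.4, 37.9]
eef_rot: [0.001, 0.732, 0.682, -0.001]
contact_force: [-1.4, -0.4, -0.8]
opening: 0.1
```

Call:
drive_tool(commands=[[[1, 0, 2, 0, 0], [1, 0, 4, 0, 0], [1, 0, 6, 0, 0], [1, 0, 7, 0, 0]]])

```text
time: 4.2
ee_pos: [479.5, -79.0, 37.9]
eef_rot: [0.001, 0.732, 0.682, -0.0]
contact_force: [-2.3, 0.9, -1.2]
opening: 0.0
```

Friction is about 2 N, so I'll advance in small steps and check the force each time.

Call:
drive_tool(commands=[[[1, 0, 0.7, 0, 0], [1, 0, 1.4, 0, 0], [1, 0, 2, 0, 0]]])

```text
time: 4.58
ee_pos: [481.5, -79.1, 37.9]
eef_rot: [0.001, 0.732, 0.682, -0.0]
contact_force: [-1.9, 0.9, 0.3]
opening: 0.0
```

Call:
drive_tool(commands=[[[1, 0, 0.7, 0, 0], [1, 0, 1.4, 0, 0], [1, 0, 2, 0, 0]]])

```text
time: 4.95
ee_pos: [483.5, -79.3, 37.9]
eef_rot: [0.001, 0.732, 0.682, -0.0]
contact_force: [-1.6, -0.5, -0.3]
opening: 0.5
```

Call:
drive_tool(commands=[[[1, 0, 0.5, 0, 0], [1, 0, 1, 0, 0], [1, 0, 1.5, 0, 0]]])

```text
time: 5.32
ee_pos: [485.1, -79.4, 37.9]
eef_rot: [0.001, 0.732, 0.682, -0.0]
contact_force: [-1.3, -0.9, 0.2]
opening: 0.0
```

Call:
drive_tool(commands=[[[1, 0, 0.5, 0, 0], [1, 0, 1, 0, 0], [1, 0, 1.5, 0, 0]]])

```text
time: 5.7
ee_pos: [486.6, -79.5, 37.9]
eef_rot: [0.001, 0.732, 0.682, -0.0]
contact_force: [-1.6, -0.1, -0.1]
opening: 0.2
```

Call:
drive_tool(commands=[[[1, 0, 0.5, 0, 0], [1, 0, 1, 0, 0], [1, 0, 1.5, 0, 0]]])

```text
time: 6.08
ee_pos: [488.1, -79.6, 37.9]
eef_rot: [0.001, 0.732, 0.682, -0.0]
contact_force: [-1.7, 0.4, -0.8]
opening: 0.0
```

Call:
drive_tool(commands=[[[1, 0, 0.5, 0, 0], [1, 0, 1, 0, 0], [1, 0, 1.5, 0, 0]]])

```text
time: 6.45
ee_pos: [489.7, -79.7, 38.0]
eef_rot: [0.001, 0.732, 0.682, -0.0]
contact_force: [-1.2, -0.7, -0.4]
opening: -0.1
```

Call:
drive_tool(commands=[[[1, 0, 0.5, 0, 0], [1, 0, 1, 0, 0], [1, 0, 1.5, 0, 0]]])

```text
time: 6.82
ee_pos: [491.2, -79.8, 38.0]
eef_rot: [0.001, 0.732, 0.682, -0.0]
contact_force: [-1.4, -0.3, 0.4]
opening: -0.2
```

Call:
drive_tool(commands=[[[1, 0, 0.5, 0, 0], [1, 0, 1, 0, 0], [1, 0, 1.5, 0, 0]]])

```text
time: 7.2
ee_pos: [492.7, -79.9, 37.9]
eef_rot: [0.001, 0.732, 0.682, -0.0]
contact_force: [-1.8, 0.3, -0.3]
opening: -0.4
```

Call:
drive_tool(commands=[[[1, 0, 0.5, 0, 0], [1, 0, 1, 0, 0], [1, 0, 1.5, 0, 0]]])

```text
time: 7.58
ee_pos: [494.2, -80.0, 37.9]
eef_rot: [0.001, 0.732, 0.682, -0.0]
contact_force: [-2.6, 0.6, 0.1]
opening: 0.3
```

Call:
drive_tool(commands=[[[1, 0, 0.5, 0, 0], [1, 0, 1, 0, 0], [1, 0, 1.5, 0, 0]]])

```text
time: 7.95
ee_pos: [494.9, -80.0, 37.8]
eef_rot: [-0.0, 0.732, 0.682, -0.001]
contact_force: [-7.4, -1.3, 3.9]
opening: -0.2
```

Resistance has risen to 7.4 N and the tool is lagging. One firmer push, still well under 25 N, will confirm it's the stop.

Call:
drive_tool(commands=[[[1, 0, 0.8, 0, 0], [1, 0, 1.3, 0, 0], [1, 0, 1.3, 0, 0]]])

```text
time: 8.32
ee_pos: [494.9, -79.9, 37.7]
eef_rot: [-0.001, 0.732, 0.682, -0.002]
contact_force: [-8.0, -0.7, 4.7]
opening: 0.2
```

Call:
drive_tool(commands=[[[1, 0, 1.2, 0, 0], [1, 0, 1.8, 0, 0], [1, 0, 1.8, 0, 0], [1, 0, 1.8, 0, 0]]])

```text
time: 8.82
ee_pos: [495.0, -79.7, 37.5]
eef_rot: [-0.002, 0.732, 0.682, -0.003]
contact_force: [-10.0, -0.7, 5.6]
opening: -0.0
```

It's solid: 10 N with no motion, so the bar is home. The bar's far end is about 21.5 mm past the ram, within the stated 9–29. Now I'll back off and rise.

Call:
drive_tool(commands=[[[1, 0, -3, 0, 0], [1, 0, -12, 0, 0], [1, 0, -25, 0, 0], [1, 0, -25, -50, 0], [1, 0, -25, -110, 0], [1, 0, -25, -170, 0], [1, 0, -25, -230, 0], [1, 0, -25, -285, 0], [1, 0, -25, -300, 0], [1, 0, -25, -300, 0]]])

```text
time: 10.07
ee_pos: [471.9, -77.9, 337.7]
eef_rot: [-0.002, 0.732, 0.682, -0.002]
contact_force: [-1.0, -0.5, -0.8]
opening: 0.2
```

Run:
```python
from cell import *
from h import *
o=get_obs();print(o["ee_pos"],o["joints"],o["contact_force"])
a=camera("scene")["frame"][185:335,240:415];b=camera("top")["frame"][200:300,258:358]
cv2.imwrite("pics/p3.png",np.hstack([cv2.resize(a,(455,390),interpolation=2),cv2.resize(b,(340,390)[:1]+(340,),interpolation=2) if 0 else cv2.resize(b,(345,390),interpolation=2)])[...,::-1])
```

```text
[471.85260824 -77.92768696 337.73430103] [-0.22567911  0.13497939  1.82688195 -0.00193391  1.1848889  -1.72493652] [-0.96135386 -0.52768604 -0.82637288]
```

View pics/p3.png

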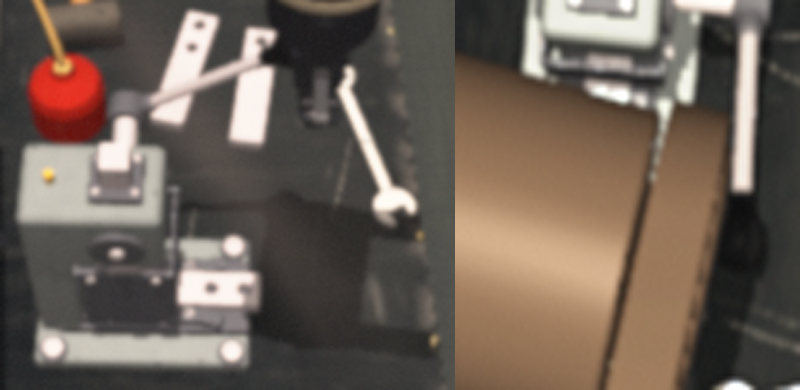

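The view shows the bar fully in, with its near end at about the bed edge. Next I'll go over the ball.

Call:
drive_tool(commands=[[[1, -40, 6, 0, 0], [1, -80, 11, 0, 0], [1, -105, 14, 0, 0], [1, -105, 14, 10, 0], [1, -105, 14, 20, 0], [1, -105, 14, 25, 0]]])

```text
time: 10.92
ee_pos: [476.8, -182.4, 309.4]
eef_rot: [-0.004, 0.731, 0.682, -0.004]
contact_force: [-0.4, -0.4, -0.5]
opening: 0.2
```

Run:
```python
from cell import *
from h import *
o=get_obs();print(o["ee_pos"],o["contact_force"])
a=camera("scene")["frame"][150:270,290:430]
cv2.imwrite("pics/p4.png",cv2.resize(a,None,fx=4,fy=4,interpolation=2)[...,::-1])
```

```text
[ 476.77227764 -182.41771113  309.39158981] [-0.3973242  -0.36872347 -0.54515632]
```

View pics/p4.png

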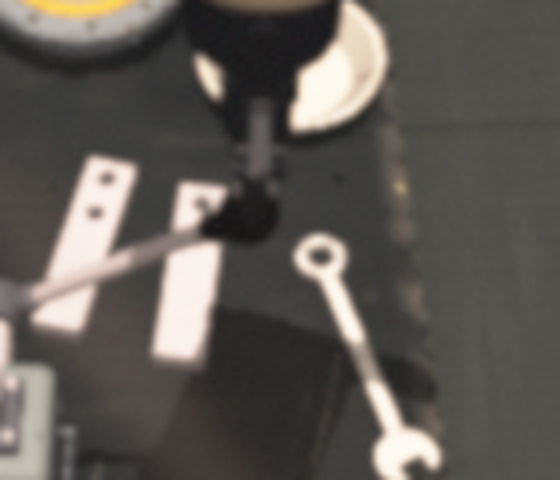

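Call:
drive_tool(commands=[[[1, 0, 0, 5, 0], [1, 0, -4, 12, 0], [1, 0, -9, 19.4, 0], [1, 0, -13, 27, 0], [1, 0, -16.6, 34.6, 0], [1, 0, -20, 42.5, 0], [1, 0, -22.6, 50.5, 0], [1, 0, -25, 58.7, 0], [1, 0, -26.9, 67, 0], [1, 0, -28, 73, 0], [1, 0, -28, 73, 0]]])

```text
time: 12.35
ee_pos: [447.3, -180.0, 236.4]
eef_rot: [-0.005, 0.731, 0.682, -0.004]
contact_force: [-5.5, 0.3, 7.8]
opening: -0.2
```

The spring shows about 8 N vertical at lever ≈ 0.44 rad. Touchdown should come near TCP z ≈ 209.

Call:
drive_tool(commands=[[[1, 0, -1, 5, 0], [1, 0, -1.5, 10, 0], [1, 0, -2, 15, 0], [1, 0, -2.5, 20, 0], [1, 0, -2.5, 22, 0]]])

```text
time: 12.98
ee_pos: [444.0, -179.5, 214.4]
eef_rot: [-0.005, 0.731, 0.682, -0.004]
contact_force: [-4.4, 0.3, 8.3]
opening: -0.0
```

Call:
drive_tool(commands=[[[1, 0, 0, 1, 0], [1, 0, 0, 2, 0], [1, 0, 0, 2.5, 0]]])

```text
time: 13.35
ee_pos: [443.8, -179.5, 212.2]
eef_rot: [-0.005, 0.731, 0.683, -0.004]
contact_force: [-4.0, -2.1, 7.9]
opening: -0.2
```

Call:
drive_tool(commands=[[[1, 0, 0.5, 1, 0], [1, 0, 0.5, 2, 0], [1, 0, 0.5, 2.5, 0]]])

```text
time: 13.72
ee_pos: [443.7, -179.4, 209.9]
eef_rot: [-0.005, 0.731, 0.683, -0.005]
contact_force: [-6.9, -0.7, 7.0]
opening: 0.5
```

Call:
drive_tool(commands=[[[1, 0, 0, 1, 0], [1, 0, 0, 1.5, 0], [1, 0, 0, 2, 0]]])

```text
time: 14.1
ee_pos: [443.5, -179.4, 208.2]
eef_rot: [-0.004, 0.73, 0.683, -0.005]
contact_force: [-4.9, -2.1, 9.7]
opening: -0.2
```

Call:
drive_tool(commands=[[[1, 0, 0, 1, 0], [1, 0, 0, 1.5, 0], [1, 0, 0, 2, 0]]])

```text
time: 14.48
ee_pos: [443.3, -179.4, 206.9]
eef_rot: [-0.004, 0.73, 0.683, -0.005]
contact_force: [-6.6, -0.9, 16.4]
opening: -0.1
```

Call:
drive_tool(commands=[[[1, 0, 0, 1.5, 0], [1, 0, 0, 2.5, 0], [1, 0, 0, 3, 0], [1, 0, 0, 3, 0]]])

```text
time: 14.98
ee_pos: [443.2, -179.5, 205.0]
eef_rot: [-0.004, 0.73, 0.683, -0.005]
contact_force: [-9.2, 0.9, 25.1]
opening: -0.1
```

Call:
drive_tool(commands=[[[1, 0, 0, 2, 0], [1, 0, 0, 3, 0], [1, 0, 0, 3.5, 0], [1, 0, 0, 3.5, 0]]])

```text
time: 15.48
ee_pos: [443.1, -179.5, 202.9]
eef_rot: [-0.003, 0.73, 0.684, -0.005]
contact_force: [-11.7, 0.8, 35.7]
opening: 0.1
```

The punch is biting firmly: about 28 N above the spring at the ball, roughly 150 N at the punch. Now I'll ease back up along the arc.

Call:
drive_tool(commands=[[[1, 0, 0, -2, 0], [1, 0, 0, -4, 0], [1, 0, 0.5, -8, 0], [1, 0, 1, -14, 0], [1, 0, 2, -21, 0], [1, 0, 3, -28, 0], [1, 0, 4.5, -35, 0], [1, 0, 6.5, -42, 0], [1, 0, 8, -48, 0], [1, 0, 10, -54, 0], [1, 0, 10.5, -56, 0]]])

```text
time: 16.85
ee_pos: [455.2, -180.1, 259.6]
eef_rot: [-0.002, 0.73, 0.684, -0.005]
contact_force: [2.9, -0.4, 5.0]
opening: -0.0
```

Call:
drive_tool(commands=[[[1, 0, 2, -5, 0], [1, 0, 4, -10, 0], [1, 0, 6, -15, 0], [1, 0, 8.5, -20, 0], [1, 0, 11, -25, 0], [1, 0, 13.5, -30, 0], [1, 0, 16, -35, 0], [1, 0, 18.5, -39, 0], [1, 0, 20.5, -42, 0], [1, 0, 22, -45, 0], [1, 0, 22.5, -48, 0], [1, 0, 22.5, -52, 0]]])

```text
time: 18.35
ee_pos: [477.5, -181.2, 311.1]
eef_rot: [-0.003, 0.73, 0.684, -0.005]
contact_force: [-0.7, -0.3, -0.1]
opening: -0.1
```

Call:
drive_tool(commands=[[[1, 0, 0, -30, 0], [1, 0, 0, -60, 0], [1, 40, 0, -70, 0], [1, 90, 0, -70, 0], [1, 150, 0, -70, 0], [1, 210, 0, -70, 0], [1, 270, 0, -70, 0], [1, 330, 0, -70, 0], [1, 330, 0, -70, 0], [1, 330, 0, -70, 0]]])

```text
time: 19.6
ee_pos: [499.3, 148.2, 379.7]
eef_rot: [-0.003, 0.729, 0.684, -0.006]
contact_force: [-0.2, -1.6, -1.4]
opening: -0.3
```

Run:
```python
from cell import *
from h import *
o=get_obs();print(o["time"],o["ee_pos"],o["contact_force"])
S,T=camera("scene"),camera("top")
np.savez("scene2.npz",**S);np.savez("top2.npz",**T)
a=cv2.resize(S["frame"][185:335,240:365],(480,576),interpolation=cv2.INTER_CUBIC)
b=cv2.resize(T["frame"][150:280,268:358],(310,448),interpolation=cv2.INTER_CUBIC)
o=np.zeros((576,790,3),np.uint8);o[:,:480]=a;o[:448,480:]=b
cv2.imwrite("pics/crop5.png",o[...,::-1])
```

```text
19.6 [499.33463272 148.18104937 379.68552019] [-0.21613981 -1.58619406 -1.42306286]
```

View pics/crop5.png

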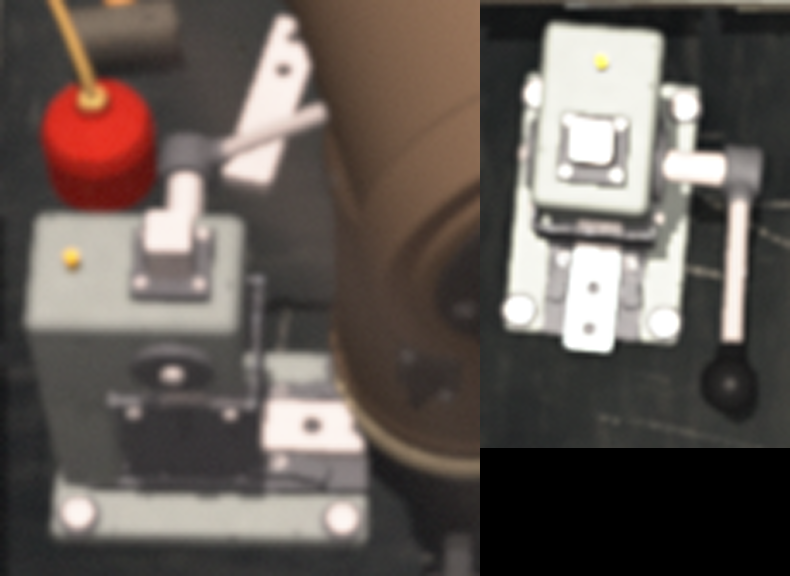

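Run:
```python
from h import *
from cell import sign_off
t=load("top2");T=lambda x,y:((x-480)/3.444+268,y/3.446+150)
print(plane(t,T(586,351),44),plane(t,T(588,328),44))
sign_off()
```

```text
[501.80459087 -87.94789785  44.        ] [518.73747965 -89.03441196  44.        ]
the job is handed in; nothing more can be done
```

I marked the bar and handed the job in at about 20 s of the 53 s allowed. The hand-in gives no verdict.

- **Pushing home:** I pushed the bar in with the closed fingers. Guide friction was about 2 N. Resistance then rose to 10 N while the tool stayed still, at TCP x ≈ 495. That is well under the stop's 25 N.
- **Punching:** I brought the lever down from above the ball. The punch touched down at about 0.6 rad, as expected. I pressed to 36 N at the ball, about 28 N above the spring, which I estimate as 155 N at the punch. I then followed the ball slowly back up its arc until contact was lost.
- **Last checks:** In the last top view the ball is at the same pixel as before the job, so the lever is at rest. The arm is clear and was touching nothing. The spares I could see look unmoved. The forearm hid bar_3 and part of bar_2, and the dish and bearing were outside the crop.
- **Disagreement:** The position of the bar's near end does not fully agree. The first hole puts it at x ≈ 505, finger contact at about 506, and the visible end edge at about 502. I put the edge reading down to image blur. The cameras cannot show the gap at the stop, so "bar home" rests on what I felt through the tool.

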